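# Feel whether the washed filter is dry

## Task

Feel whether the larger of the two flat pleated filters in the top crate has dried: with the fingertips lightly touch the pleats at the end by its pull tab, just until you feel them give and for about half a second, lift the fingers clear, touch the pleats at the other end in the same way, and then draw the hand back at least 15 cm above the filter. Do not press the pleats right down, pick up or shift the filter, or touch anything else.

Things in the scene. Friction and masses are not known exactly. Their poses are not given: they have to be found in the camera images.
- filter: the larger of two grey pleated flat filters, lying loose in the top crate (0.2 to 0.45 kg): a white plastic frame 132 x 76 mm, 40 mm high, with a crossbar 8 mm wide between two pleated panels, and a flat pull tab 28 mm wide sticking out 13 mm from one short end. Origin: centre of the underside; its x axis runs along the length towards the tab, z up. It lies at any yaw.
- tab_spot (a point): middle of the top of the pleated panel at the tab end of the large filter (32 mm from the filter's centre towards the tab, 44 mm above its underside). The panel is 54 mm along the filter's length and 62 mm across and stands 4 mm proud of the frame and the crossbar
- far_spot (a point): the same for the pleated panel at the end away from the tab
- panel_tab (a joint): how far the tab-end panel is pressed down, in m. The rigid pleat pack sits on soft springs: it starts to give at about 0.5 N, then sinks 1 mm for each 0.6 N and bottoms out at 10 mm (6.5 N); 0 when let go
- panel_far (a joint): the same for the other panel
- crates: two stacking wooden crates joined as tiers, fixed to the counter; origin: centre of the underside of the lower crate, x away from the robot at yaw 0, z up. Lower crate 380 (x) x 460 (y) x 90 mm high; top crate 210 x 460 x 80 mm stands on its rear part (centre at x = +85 mm), so its inner floor is at 100 mm and its rim at 170 mm; walls 8 mm. The front of the lower crate is open above
- clip: steel spring clip on the middle of the top crate's front wall, its top 23 mm above the rim, holding a black ring gasket of 62 mm that hangs in front of the wall; origin: centre of the clip at rim height; leave alone
- small_filter: the smaller grey pleated flat filter of the same make, also with a white frame, 96 x 54 x 33 mm with a tab, loose in the top crate beside the large one (either side); origin: centre of the underside; leave alone
- dust_bin: clear round dust bin with a grey lid and handle, 100 mm across, 145 mm high, upright in the lower crate; origin: centre of the underside; leave alone
- bowl: stainless steel bowl, 120 mm across, 55 mm high, in the lower crate; origin: centre of the underside; leave alone
- cartridge: round pleated cartridge filter, 84 mm across, 93 mm high, upright in the lower crate; origin: centre of the underside; leave alone
- brush_roll: white brush roll with square end blocks, 236 mm long, 40 mm high, lying on the counter to the robot's right; origin: middle of the underside, x along it; leave alone
- screwdriver: screwdriver lying on the counter to the robot's left; origin: middle of the underside, x along it towards the tip; leave alone
Mind the look-alikes: they are no part of the job. What is shaped like the filter but black or green is not meant.

How it is judged:
By the outcome, as a careful person would: the job done as asked, in the order asked, and still so for the second after the job is handed in, with the robot touching nothing.
It also fails if it takes over 40 s, if anything falls off the work surface, if the arm or the gripper's body presses on something with over 40 N, if the wrist force passes 120 N, or if a joint passes its speed limit or range.

## Robot

A 6-joint arm with a two-finger parallel gripper is mounted at the origin on the work surface. World frame = base frame: x ahead of the robot, y to its left, z up, the work surface at z = 0. Lengths are in mm, angles in rad, forces in N, time in s.
With the tool pointing down it reaches from about 275 to 750 mm from the base axis. Payload 10.2 kg.
Tool frame: the origin (TCP) lies between the finger pads, 19 mm behind the fingertips; this is the grasp point; z points along the fingers, y is the line along which they close (so a half turn about z gives the same grasp; the last joint's range is limited). The gripper opens to 85 mm and grips with 20 to 120 N. Pads are 22 mm wide; open, the fingers measure 114 mm over their backs; the gripper's body (76 mm by 85 mm) begins 54 mm behind the grasp point. The pads swing forward as they close: fully open they stand 13 mm farther back than shut.
Start: joints at [-1.372, 0.313, 1.498, -0, 1.331, -0.223], TCP at [214.925, -478.997, 249.994] pointing down, gripper open.
Joint ranges: [-2.94, 2.94], [-0.97, 2.17], [0.19, 2.56], [-1.23, 4.37], [0.02, 3.11], [-2.88, 2.88]. Speed limits (rad/s): [2.39, 2.39, 3.01, 3.14, 3.14, 3.14].

## Interface

Orientations are given as a unit quaternion [w, x, y, z].
In Python, from rig import sense, eyes, finish_job gives the robot as it stands.
- The arm moves only by the shell command python3 -m jog 'ROWS' [FORCE]. ROWS is JSON, a list of rows, each a list of 7 numbers: the shift along the tool's x, y, z in m, then the turn, a rotation vector about the tool's x, y, z in rad, then the finger opening in m, from 0 to 0.0854. In form: [[dx, dy, dz, rx, ry, rz, gripper], ...]. A call has 1 to 5 rows; each row shifts and turns the commanded pose from where the row before left it, along the tool's axes as they then stand; what a row does not reach is not made up. A row lasts 1/10 s, in which the tool goes at most 50 mm and 8.59 degrees, less where a joint would pass 70% of its speed; a pose out of reach is approached as far as the arm can. A call is refused whole if a number of a shift passes 0.05 or a number of a turn 0.15, either way. A call with a gripper value outside its range is refused whole. The fingers move at their own pace and stop on an object; FORCE is the grip in N (left out, the last holds). Time passes only in rows, so rows that do not move let the fingers close. It gives the time, the measured TCP pose, the force, the opening and the grip force at its end, in the units of the state.
- sense(): the state, without advancing time (a new reading comes with each control period).
- eyes.capture(name): name is "scene" or "side" or "wrist"; returns the picture (384x512x3 uint8, red, green, blue); there is no depth.
- eyes.calibration(name): a dict with "fx", "fy", "cx", "cy" (pixels), "dist" ([k1, k2, p1, p2, k3] as OpenCV has them; the pictures are not rectified), "cam_to_world" (4x4, takes a point from camera to world coordinates); the wrist camera has in their place "mount" (4x4, takes a point from camera to tool coordinates, whose origin is the TCP and whose axes are the flange's). Camera axes: x right, y down, z forward; pixel columns grow to the right and rows downward; lengths in mm; the calibration is good to about 2 mm. A picture is of the moment at which its call begins: read the wrist's pose just before it. calibration takes no time and is no camera call.
- finish_job(): hands the job in; it is judged then, once.
The state is a dict: "time_s": time; "joints": joint angles; "dq": joint speeds; "tau": joint torques, N m; "eef_pos": TCP position; "ee_rot": TCP orientation; "force": force on the tool from outside, world axes, zero at the start; "wrist_torque": the same for the moment, N m; "grip_width": opening from 0.0 (shut) to 1.0 (fully open); "grip_force": force on a finger pad.
Only numpy, scipy, OpenCV 4.12 (cv2) and the standard library are available. Lean on these libraries where they do the work, as an engineer would, in place of code of your own. Each camera call takes 0.05 s, during which the arm holds its last target. There are 200 camera calls.

## Working session

There is one attempt and no reset: what is moved stays moved. The work goes in short steps, Python scripts to look and compute and a shell command to move; the robot and the scene stay as the last step left them, time stands still between calls to the robot, and variables do not carry over. Pictures are saved under pics/ and viewed, at most 10 in all, crops included, and the job is handed in when it is done.

```bash
mkdir -p pics; ls; python3 - <<'E'
from rig import sense, eyes
import cv2,numpy as np
s=sense();print(s)
a=eyes.capture("scene");b=eyes.capture("side")
cv2.imwrite("pics/scene0.png",a[:,:,::-1]);cv2.imwrite("pics/side0.png",b[:,:,::-1])
for n in("scene","side","wrist"):print(n,eyes.calibration(n))
E
```

```text
pics
{'time_s': 0.0, 'joints': array([-1.37238168e+00,  3.13447305e-01,  1.49842494e+00, -3.08288384e-06,
        1.33100853e+00, -2.23411036e-01]), 'dq': array([-1.10197064e-03,  1.76523052e-04,  2.50091252e-05, -1.69313738e-03,
        6.17420536e-04,  5.84389364e-04]), 'tau': array([-5.78218878e-04, -4.12265396e+01, -2.59742063e+01, -1.93321243e-04,
        4.13801288e-03, -2.55859402e-05]), 'eef_pos': array([ 214.88526707, -478.75522438,  249.44101214]), 'ee_rot': array([-6.44032382e-04,  9.77839937e-01,  2.09352914e-01,  6.55244244e-06]), 'force': array([-0.10826283, -0.59597754,  0.13095679]), 'wrist_torque': array([-0.01429608, -0.0184534 , -0.01658978]), 'grip_force': 0.0, 'grip_width': 0.9989797359247912}
scene {'fx': 475.6328477042681, 'fy': 475.6328477042681, 'cx': 247.72976327378618, 'cy': 197.6518726014242, 'dist': array([0.05758526, 0.        , 0.        , 0.        , 0.        ]), 'cam_to_world': array([[-7.32788981e-01,  4.05554083e-01, -5.46393810e-01,
         1.31947399e+03],
       [ 6.80187519e-01,  4.14019658e-01, -6.04923683e-01,
         8.51758155e+02],
     
[... 559 characters left out ...]
66460e-02, -8.38833369e-01, -5.43895957e-01,
         7.46594483e+02],
       [ 0.00000000e+00,  0.00000000e+00,  0.00000000e+00,
         1.00000000e+00]])}
wrist {'fx': 291.13008145398743, 'fy': 291.13008145398743, 'cx': 255.43237439347172, 'cy': 191.7360388283163, 'dist': array([-0.01727708,  0.        ,  0.        ,  0.        ,  0.        ]), 'mount': array([[ 7.07328875e-04, -9.48494690e-01, -3.16792239e-01,
         8.01364643e+01],
       [ 9.99998926e-01,  2.64312285e-04,  1.44141573e-03,
         2.20351712e-01],
       [-1.28344309e-03, -3.16792919e-01,  9.48493858e-01,
        -1.24028615e+02],
       [ 0.00000000e+00,  0.00000000e+00,  0.00000000e+00,
         1.00000000e+00]])}
```

View pics/scene0.png

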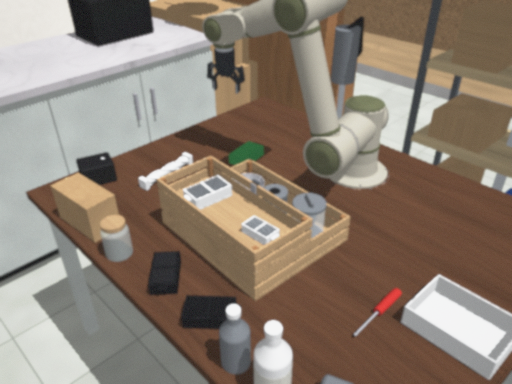

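View pics/side0.png

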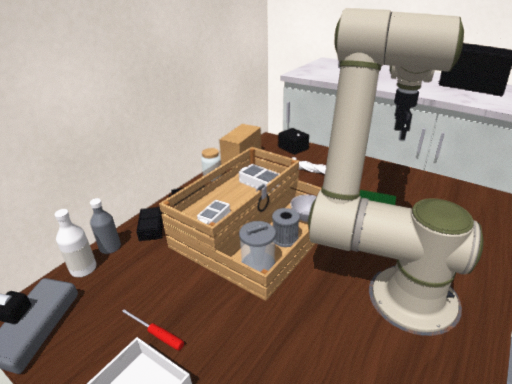

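The scene view has two white-framed filters in the top crate: one at (208,190), which looks larger, and one at (261,229), which looks smaller. In the side view they are at (258,176) and (213,211). The black boxes on the table and the green object aren't the target. I'll enlarge both views to confirm.

```bash
python3 - <<'E'
import cv2,numpy as np
a=cv2.imread("pics/scene0.png")[150:260,150:300];b=cv2.imread("pics/side0.png")[145:235,185:305]
a=cv2.resize(a,(400,293),interpolation=cv2.INTER_CUBIC)
A=cv2.imread("pics/scene0.png")[165:215,175:243];B=cv2.imread("pics/side0.png")[158:196,232:284]
A=cv2.resize(A,(400,294),interpolation=cv2.INTER_CUBIC);B=cv2.resize(B,(400,292),interpolation=cv2.INTER_CUBIC)
b=cv2.resize(b,(400,300),interpolation=cv2.INTER_CUBIC)
c=np.zeros((600,800,3),np.uint8);c[:293,:400]=a;c[:300,400:]=b;c[300:594,:400]=A;c[300:592,400:]=B
cv2.imwrite("pics/crop1.png",c)
E
```

```text
(no output)
```

View pics/crop1.png

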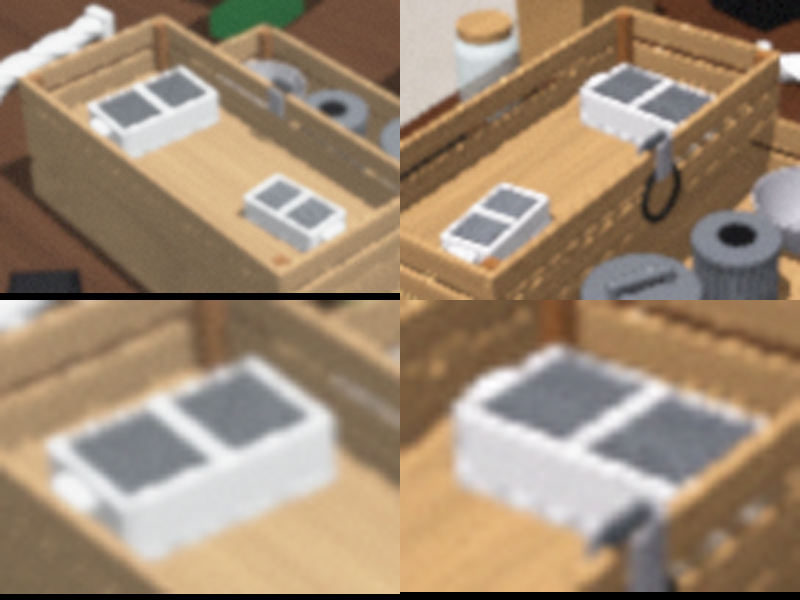

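The crop confirms it. The filter at scene (208,190) / side (258,176) is clearly the larger one. Its tab is at scene about (188,198), on the rear side away from the robot. Next I'll measure the panels' centroids.

```bash
cat > h.py <<'E'
import cv2,numpy as np
from scipy.spatial.transform import Rotation as R
def K(c):return np.array([[c["fx"],0,c["cx"]],[0,c["fy"],c["cy"]],[0,0,1]])
def wristT(c,s):
    q=s["ee_rot"];T=np.eye(4);T[:3,:3]=R.from_quat([q[1],q[2],q[3],q[0]]).as_matrix();T[:3,3]=s["eef_pos"];return T@c["mount"]
def ray(c,T,p):
    u=cv2.undistortPoints(np.array([[p]],float),K(c),c["dist"])[0,0]
    d=T[:3,:3]@np.array([u[0],u[1],1]);return T[:3,3],d/np.linalg.norm(d)
def plane(c,T,p,z):
    o,d=ray(c,T,p);return o+d*(z-o[2])/d[2]
def tri(r1,r2):
    (o1,d1),(o2,d2)=r1,r2;A=np.stack([d1,-d2],1);t=np.linalg.lstsq(A,o2-o1,rcond=None)[0]
    a,b=o1+t[0]*d1,o2+t[1]*d2;return (a+b)/2,np.linalg.norm(a-b)
def grey(img,box,lo=70,hi=175,sat=40,amin=30):
    x0,y0,x1,y1=box;I=img[y0:y1,x0:x1];h=cv2.cvtColor(I,cv2.COLOR_BGR2HSV)
    m=((h[...,1]<sat)&(h[...,2]>lo)&(h[...,2]<hi)).astype(np.uint8)
    n,l,st,ce=cv2.connectedComponentsWithStats(m,connectivity=4)
    return [(ce[i]+[x0,y0],st[i,4]) for i in range(1,n) if st[i,4]>=amin]
E
python3 - <<'E'
from h import *;from rig import eyes
np.set_printoptions(precision=1,suppress=True)
P={}
for n,box in(("scene",(175,165,243,215)),("side",(232,158,284,196))):
    c=eyes.calibration(n);im=cv2.imread(f"pics/{n}0.png");P[n]=[]
    for ce,a in grey(im,box):
        print(n,ce,a,plane(c,c["cam_to_world"],ce,144));P[n].append(ray(c,c["cam_to_world"],ce))
for a in P["scene"]:
    for b in P["side"]:print(tri(a,b))
E
```

```text
scene [215.4 182.8] 165 [ 562.1 -136.   144. ]
scene [198.  190.5] 171 [ 627.2 -140.5  144. ]
side [252.8 170. ] 124 [ 616.9 -143.6  144. ]
side [266.9 175.8] 129 [ 553.1 -135.   144. ]
side [262.5 189.3] 67 [519.5 -54.2 144. ]
(array([ 588.1, -102. ,  172.2]), np.float64(0.15397233393488774))
(array([ 557.5, -142. ,  139.1]), np.float64(0.1949825214748722))
(array([ 557. , -129. ,  118.2]), np.float64(48.61985350597983))
(array([ 621.5, -149.2,  138.5]), np.float64(2.778449269500821))
(array([ 590.5, -193.7,  102. ]), np.float64(3.278073645527767))
(array([ 590.1, -180.2,   79.7]), np.float64(48.4244576233081))
```

Both views agree: the panels are 65 mm apart (64 expected) and at a height of about 139 to 144. That puts tab_spot near (622,-142) and far_spot near (557,-136). I'll move above the tab panel with the fingers shut and the orientation unchanged (the tool's x axis is at about 24°).

```bash
python3 -m jog '[[0.02,-0.006,-0.01,0,0,0,0],[0.04,-0.011,-0.01,0,0,0,0],[0.045,-0.012,0,0,0,0,0],[0.045,-0.012,0,0,0,0,0],[0.045,-0.012,0,0,0,0,0]]' 20
python3 -m jog '[[0.045,-0.012,0,0,0,0,0],[0.045,-0.012,0,0,0,0,0],[0.045,-0.012,0,0,0,0,0],[0.045,-0.012,0,0,0,0,0],[0.04,-0.011,0,0,0,0,0]]'
python3 -m jog '[[0.03,-0.011,0,0,0,0,0],[0.02,-0.005,0,0,0,0,0],[0,0,0,0,0,0,0],[0,0,0,0,0,0,0]]'
python3 - <<'E'
from rig import sense,eyes;from h import *
s=sense();print(s["eef_pos"],s["ee_rot"],s["force"],s["time_s"])
im=eyes.capture("wrist")[:,:,::-1].copy();cv2.imwrite("pics/w1.png",im)
np.save("w1.npy",np.r_[s["eef_pos"],s["ee_rot"]])
E
```

```text
time_s: 0.6
eef_pos: [372.2, -349.4, 269.8]
ee_rot: [-0.0, 0.978, 0.209, -0.0]
force: [-0.7, -0.2, -0.2]
grip_width: 0.14
grip_force: 0.0
time_s: 1.1
eef_pos: [549.1, -205.1, 269.7]
ee_rot: [-0.0, 0.978, 0.21, -0.0]
force: [-0.0, -1.0, 0.5]
grip_width: -0.0
grip_force: 0.0
time_s: 1.5
eef_pos: [586.5, -171.9, 269.5]
ee_rot: [-0.0, 0.978, 0.21, -0.0]
force: [-0.9, -0.4, -1.2]
grip_width: 0.003
grip_force: 0.0
[ 586.52252409 -171.91401211  269.49833199] [-2.07726180e-04  9.77795736e-01  2.09559656e-01 -4.54257869e-04] [-0.85150435 -0.38945038 -1.17652084] 1.5
```

View pics/w1.png

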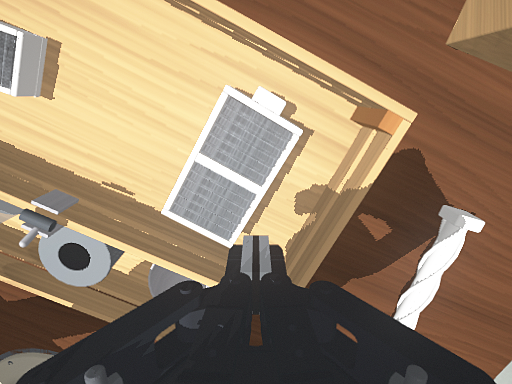

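The wrist view shows the large filter lying free. Its tab is at (268,98), the tab-end panel at about (253,135) and the far panel at about (215,198). I'll measure from here.

```bash
python3 - <<'E'
from rig import sense,eyes;from h import *
np.set_printoptions(precision=1,suppress=True)
v=np.load("w1.npy");s={"eef_pos":v[:3],"ee_rot":v[3:]};c=eyes.calibration("wrist");T=wristT(c,s)
im=cv2.imread("pics/w1.png")[85:250,160:305];im=cv2.GaussianBlur(im,(5,5),0);h=cv2.cvtColor(im,cv2.COLOR_BGR2HSV)
m=((h[...,1]<35)&(h[...,2]>70)&(h[...,2]<205)).astype(np.uint8);m=cv2.morphologyEx(m,cv2.MORPH_OPEN,np.ones((7,7)))
cs,_=cv2.findContours(m,0,2)
for k in cs:
    if cv2.contourArea(k)>500:
        r=cv2.minAreaRect(k);b=cv2.boxPoints(r)+[160,85];p=np.array([plane(c,T,q,144) for q in b])
        print(np.array(r[0])+[160,85],p.mean(0),np.linalg.norm(p[1]-p[0]),np.linalg.norm(p[2]-p[1]))
print("tab",plane(c,T,(268,98),120))
F=[]
for i in range(12):
    F.append(sense()["force"]);eyes.capture("wrist")
F=np.array(F);print(F.mean(0),F.std(0),sense()["eef_pos"],sense()["time_s"])
E
```

```text
[212.6 201.3] [ 558.4 -142.3  144. ] 53.49637461225957 62.03874516816937
[245.6 141. ] [ 621.1 -147.8  144. ] 54.189780110986206 62.3736088575834
tab [ 661.8 -151.   120. ]
[-0.2  0.   0.2] [0.6 0.4 0.4] [ 586.7 -171.9  270. ] 2.15
```

The panel sizes come out at 54 x 62 mm, an exact match. Targets are tab (621,-147) and far (558,-141). Force noise is about 0.5 N per reading, so I'll average. Next I'll move above the tab panel and descend.

```bash
cat > f.py <<'E'
import sys,numpy as np
from rig import sense,eyes
F=[]
for i in range(int(sys.argv[1])):
    eyes.capture("wrist");s=sense();F.append(s["force"])
print("avg",np.round(np.mean(F,0),2),np.round(s["eef_pos"],1),round(s["time_s"],2))
E
python3 -m jog '[[0.02,-0.004,0.01,0,0,0,0],[0.0215,-0.005,0.025,0,0,0,0],[0,0,0.03,0,0,0,0],[0,0,0.02,0,0,0,0],[0,0,0,0,0,0,0]]' >/dev/null
python3 f.py 4
python3 -m jog '[[0,0,0.004,0,0,0,0],[0,0,0,0,0,0,0]]'>/dev/null;python3 f.py 4
```

```text
avg [ 0.46 -0.2   0.64] [ 621.5 -146.9  186.7] 2.85
avg [-0.61  0.31  0.05] [ 621.  -146.7  181.2] 3.25
```

```bash

python3 -m jog '[[0,0,0.003,0,0,0,0],[0,0,0,0,0,0,0]]'>/dev/null;python3 f.py 4
python3 -m jog '[[0,0,0.003,0,0,0,0],[0,0,0,0,0,0,0]]'>/dev/null;python3 f.py 4
python3 -m jog '[[0,0,0.003,0,0,0,0],[0,0,0,0,0,0,0]]'>/dev/null;python3 f.py 4
```

```text
avg [0.19 0.21 0.  ] [ 621.  -146.6  178. ] 3.65
avg [ 0.2  -0.24 -0.09] [ 621.  -146.6  175. ] 4.05
avg [-0.28 -0.01  0.22] [ 621.  -146.7  172. ] 4.45
```

```bash

python3 -m jog '[[0,0,0.003,0,0,0,0],[0,0,0.002,0,0,0,0],[0,0,0,0,0,0,0]]'>/dev/null;python3 f.py 4
python3 -m jog '[[0,0,0.002,0,0,0,0],[0,0,0,0,0,0,0]]'>/dev/null;python3 f.py 4
```

```text
avg [ 0.05 -0.23 -0.1 ] [ 621.  -146.6  167.1] 4.95
avg [ 0.15  0.1  -0.11] [ 621.  -146.7  165. ] 5.35
```

```bash

python3 -m jog '[[0,0,0.002,0,0,0,0],[0,0,0.001,0,0,0,0]]'>/dev/null;python3 f.py 4
```

```text
avg [ 0.36 -0.56  0.64] [ 621.  -146.6  162.1] 5.75
```

```bash

python3 -m jog '[[0,0,0.0015,0,0,0,0],[0,0,0,0,0,0,0]]'>/dev/null;python3 f.py 6
```

```text
avg [-0.18  0.34  1.67] [ 621.  -146.6  160.6] 6.25
```

Contact is felt: 1.7 N, about 2 mm of give. I'll hold briefly, lift, and go across to the far panel.

```bash

python3 -m jog '[[0,0,0,0,0,0,0],[0,0,-0.015,0,0,0,0],[0,0,-0.025,0,0,0,0],[0,0,0,0,0,0,0],[-0.02,-0.011,0,0,0,0,0]]'
python3 -m jog '[[-0.02,-0.011,0,0,0,0,0],[-0.0152,-0.0089,0,0,0,0,0],[0,0,0.02,0,0,0,0],[0,0,0.012,0,0,0,0],[0,0,0,0,0,0,0]]'
python3 f.py 6
python3 - <<'E'
from rig import eyes;import cv2
cv2.imwrite("pics/w2.png",eyes.capture("wrist")[:,:,::-1])
E
```

```text
time_s: 6.75
eef_pos: [598.9, -144.9, 199.8]
ee_rot: [0.0, 0.978, 0.21, 0.0]
force: [-0.2, -0.5, -0.3]
grip_width: 0.001
grip_force: 0.0
time_s: 7.25
eef_pos: [557.2, -140.7, 166.2]
ee_rot: [-0.001, 0.978, 0.209, -0.002]
force: [-0.2, -0.1, 1.0]
grip_width: 0.001
grip_force: 0.0
avg [0.25 0.31 0.2 ] [ 558.3 -141.1  169. ] 7.55
```

View pics/w2.png

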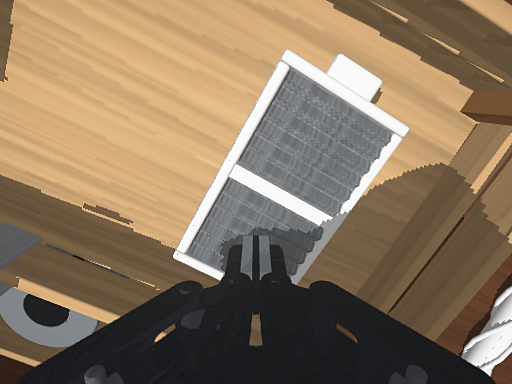

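The wrist view shows the fingertips at (256,245) above the far panel, and the tab panel is back up. Now I'll touch the far panel the same way.

```bash

python3 -m jog '[[0,0,0.003,0,0,0,0],[0,0,0.002,0,0,0,0],[0,0,0.0015,0,0,0,0],[0,0,0.001,0,0,0,0],[0,0,0.0005,0,0,0,0]]'
python3 f.py 4
```

```text
time_s: 8.1
eef_pos: [557.9, -141.0, 160.5]
ee_rot: [-0.0, 0.978, 0.209, -0.0]
force: [-1.6, 0.5, 2.5]
grip_width: -0.002
grip_force: 0.9
avg [-1.07  0.81  1.69] [ 557.9 -141.   160.6] 8.3
```

Same give here, 1.7 N. I'll hold another 0.3 s, then lift and retreat.

```bash

python3 -m jog '[[0,0,0,0,0,0,0],[0,0,0,0,0,0,0],[0,0,0,0,0,0,0],[0,0,-0.015,0,0,0,0],[0,0,-0.03,0,0,0,0]]'
python3 -m jog '[[0,0,-0.04,0,0,0,0],[0,0,-0.04,0,0,0,0],[0,0,-0.04,0,0,0,0],[0,0,-0.03,0,0,0,0],[0,0,-0.02,0,0,0,0]]'
python3 -m jog '[[0,0,0,0,0,0,0],[0,0,0,0,0,0,0],[0,0,0,0,0,0,0]]'
python3 - <<'E'
from h import *;from rig import sense,eyes
im=eyes.capture("scene")[:,:,::-1];cv2.imwrite("pics/scene1.png",im)
print(sense()["eef_pos"])
for g in (cv2.imread("pics/scene0.png"),cv2.imread("pics/scene1.png")):
    print([(np.round(c,1),a) for c,a in grey(g,(175,165,243,215))])
E
```

```text
time_s: 8.8
eef_pos: [557.2, -140.7, 203.9]
ee_rot: [-0.001, 0.978, 0.209, -0.002]
force: [0.6, 0.2, -0.3]
grip_width: -0.001
grip_force: 0.0
time_s: 9.3
eef_pos: [558.1, -141.1, 377.9]
ee_rot: [0.001, 0.978, 0.209, 0.001]
force: [0.1, 0.2, 0.3]
grip_width: 0.003
grip_force: 0.0
time_s: 9.6
eef_pos: [557.8, -141.0, 373.9]
ee_rot: [-0.001, 0.978, 0.209, -0.001]
force: [0.7, 0.7, 0.6]
grip_width: -0.0
grip_force: 0.0
[ 557.78671669 -141.00691505  374.10406805]
[(array([215.4, 182.8]), np.int32(165)), (array([198. , 190.5]), np.int32(171))]
[(array([215.3, 182.8]), np.int32(166)), (array([198. , 190.5]), np.int32(170))]
```

The filter hasn't moved, and the fingertips are about 21 cm above it.

```bash
python3 -c "from rig import finish_job;print(finish_job())"
```

```text
the job is handed in; nothing more can be done
None
```

I touched the large filter's tab-end panel and then its far-end panel, each with about 1.7 N and 2 mm of give for roughly half a second, then drew the hand back about 21 cm above the filter, which stayed where it was, and handed the job in at about 10 s; no result came back.

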